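# Stand the fallen divider up and clamp it

### The arm

A 6-joint arm with a two-finger parallel gripper is mounted at the origin on the work surface. World frame = base frame: x ahead of the robot, y to its left, z up, the work surface at z = 0. Lengths are in mm, angles in degrees, forces in N, time in s.
With the tool pointing down it reaches from about 250 to 725 mm from the base axis. Payload 4 kg.
Tool frame: the origin (TCP) lies midway between the tips of the shut fingers; the grasp point (between the pads) lies 19 mm behind it; z points along the fingers, y is the line along which they close (so a half turn about z gives the same grasp; the last joint's range is limited). The gripper opens to 85 mm and grips with 20 to 120 N. Pads are 22 mm wide; open, the fingers measure 114 mm over their backs; the gripper's body (76 mm by 85 mm) begins 54 mm behind the grasp point. The pads swing forward as they close: fully open they stand 13 mm farther back than shut.
Start: joints at [69.385, 13.785, 0.286, 76.501, 0, 90], TCP at [176.042, 467.984, 231.306] pointing down, gripper open.
Joint ranges: [-155.79, 155.79], [-60.16, 107.12], [-62.33, 73.08], [-114, 123.19], [-81.49, 82.49], [-180, 180]. Speed limits (degrees/s): [159.86, 159.86, 180, 180, 180, 180].

### API

Orientations are given as [roll, pitch, yaw] about the fixed x, y, z axes, in that order (R = Rz(yaw) Ry(pitch) Rx(roll)).
In Python, from workcell import arm gives the robot as it stands.
- The arm moves only by the tool apply_moves, never from a script. Its argument "increments" is a list of rows, each an object with "delta_rot": the turn, a rotation vector about the tool's x, y, z in degrees, a list of three; "offset": the shift along the tool's x, y, z in mm, a list of three; "fingers": the closure in counts, from 0 (fully open) to 255 (shut). A call has 1 to 8 rows; each row shifts and turns the commanded pose from where the row before left it, along the tool's axes as they then stand; what a row does not reach is not made up. A row lasts 1/8 s, in which the tool goes at most 62.5 mm and 10.7 degrees, less where a joint would pass 70% of its speed; a pose out of reach is approached as far as the arm can. A call is refused whole if a number of a shift passes 62.5 or a number of a turn 10.7, either way. A call with a gripper value outside its range is refused whole. The fingers move at their own pace and stop on an object; "grip_force" is the grip in N (left out, the last holds). Time passes only in rows, so rows that do not move let the fingers close. It gives the time, the measured TCP pose, the force, the opening and the grip force at its end, in the units of the state.
- arm.observe(): the state, without advancing time (a new reading comes with each control period).
- arm.read_camera(name): name is "scene" or "side" or "wrist"; returns (picture, depth): 400x640x3 uint8, red, green, blue; 400x640 float32, mm along the optical axis (not along the pixel's ray), 0 where there is no reading.
- arm.camera_info(name): a dict with "fx", "fy", "cx", "cy" (pixels), "dist_coeffs" ([k1, k2, p1, p2, k3] as OpenCV has them; the pictures are not rectified), "world_from_camera" (4x4, takes a point from camera to world coordinates). Camera axes: x right, y down, z forward; pixel columns grow to the right and rows downward; lengths in mm; the calibration is good to about 2 mm. A picture is of the moment at which its call begins: read the wrist's pose just before it. camera_info takes no time and is no camera call; for the wrist camera it gives the pose at the moment of the call.
- arm.sign_off(): hands the job in; it is judged then, once.
The state is a dict: "time_s": time; "joint_pos": joint angles; "joint_vel": joint speeds; "joint_torque": joint torques, N m; "ee_pos": TCP position; "tool_rot": TCP orientation; "ft_force": force on the tool from outside, world axes, zero at the start; "ft_torque": the same for the moment, N m; "finger_gap": finger opening in mm; "finger_force": force on a finger pad.
Only numpy, scipy, OpenCV 4.12 (cv2) and the standard library are available. Lean on these libraries where they do the work, as an engineer would, in place of code of your own. Each camera call takes 0.05 s, during which the arm holds its last target. There are 200 camera calls.

### The job

The L-shaped aluminium divider in the white storage bay has fallen onto its long leg: tip it over its corner, with the corner staying down on the plate where it is now and without letting it drop, until it stands upright on its short leg under the light bar, and let go of it. Then slide the green clamp towards the grey fence until the divider is held square between the two with no gap left, without forcing it, and leave everything else where it is.

Things in the scene. Friction and masses are not known exactly. Their poses are not given: they have to be found in the camera images.
- bay: White storage bay, fixed. Origin on the table top. In its own axes (mm): plate x -150 to +100, y -165 to +165, its top 10 above the origin. Its +x points away from the robot, roughly. The dark strip along the back of the plate is only a marking.
- divider: Loose aluminium L, 0.24-0.39 kg, 44 mm wide, legs 8 mm thick. Origin: outer corner, mid-width. Starts on its long leg (112 mm, from the corner to own -x, underside at z = 0), axes like the bay's within 0.1 rad; short leg (65 mm) up along own +z. Tip it 90 degrees about own +y: own x then points down, short leg to bay +x. Beyond about 70 degrees it falls by itself: hold it back.
- divider_handle (a point): Centre of the divider's orange handle: a 12 mm round roller with flat ends, 54 mm long along own y, at own x = -106, z = +16 mm (26 mm above the table at the start; once upright 106 mm above the plate, 16 mm to bay +x of the corner). It turns freely in the divider: gripped over its two ends it lets the divider swing about it; hung so, its corner slips back unless lightly pressed down.
- clamp_tab (a point): Centre of the upper part of the upright green tab of the clamp: the tab is 20 mm (bay x) by 14 mm (bay y), its top 14 mm above this point (59.5 mm above the table). The tab stands at bay x = -42 mm. Push its +y face towards bay -y, or pinch it.
- clamp (a joint): Travel of the green clamp to bay -y, m; 0 = open, range 0 to 0.085. Its jaw face (bay x -8 to +62, height 11 to 32 mm) is at bay y = 80 mm minus the travel; the tab's pushed face is 14 mm behind it. About 2 N friction, no spring. The jaw pushes the standing divider before it; with the divider pressed on the fence it reads 0.068.
- jar: Bystander on the bay plate: small clear jar with red cap, 32 mm wide, 50 mm high, origin at its underside.
- pot: Bystander on the bay plate: small white pot with blue cap, 34 mm wide, 55 mm high, origin at its underside.
- pack_a: Bystander: flat sterile pack with steel cassette, 190 x 75 x 30 mm, origin at its underside.
- pack_b: Bystander: sterile pack like pack_a.
- pack_c: Bystander: sterile pack like pack_a.
- tube_rack: Bystander: yellow tube rack with red-capped tubes, 100 x 200 mm, 92 mm high, origin at its underside.
- dish: Bystander: steel bowl, 120 mm wide, 40 mm high, origin at its underside.
- fence_face (a point): Grey fence, fixed on the bay plate: this point is the middle of its clamping face, at bay x = +35, y = -32, height 22 mm, looking to bay +y. The fence spans bay x +5 to +65, its top at height 35 mm.
- light_bar (a point): Centre of the underside of the white light bar over the bay: bay x +22 to +82, y -68 to +68, height 174 to 240 mm, on 12 mm posts behind it at bay x +90, y -58 and +58. A vertical tool at the upright divider's handle hits it; lean the tool 25 to 45 degrees, its body towards bay -x, fingers pointing down and to bay +x.
Not all that is in view belongs to the job. Of the things shaped like the divider, the aluminium one is meant.

How it is judged:
By the outcome, as a careful person would: the job done as asked, in the order asked, and still so for the second after the job is handed in, with the robot touching nothing.
It also fails if it takes over 58 s, if anything falls off the work surface, if the arm or the gripper's body presses on something with over 40 N, if the wrist force passes 120 N, or if a joint passes its speed limit or range.

## Working session

There is one attempt and no reset: what is moved stays moved. The work goes in short steps, Python scripts to look and compute and a tool call to move; the robot and the scene stay as the last step left them, time stands still between calls to the robot, and variables do not carry over. Pictures are saved under pics/ and viewed, at most 10 in all, crops included, and the job is handed in when it is done.

Besides the shell and the picture viewer there is one more tool, called after "Request:" as name(argument=value, ...), one argument or row to a line, values as JSON. apply_moves: Moves the arm, as the interface text tells. Its arguments: {"type":"object","properties":{"increments":{"type":"array"},"grip_force":{"type":"number"}},"required":["increments"]}

```bash
mkdir -p pics; cat > h.py <<'E'
import numpy as np, cv2
from workcell import arm
def snap(n):
    im,d=arm.read_camera(n); ci=arm.camera_info(n); np.savez(f'{n}.npz',im=im,d=d,**{k:np.array(v) for k,v in ci.items()})
    return im,d,ci
def load(n): 
    z=np.load(f'{n}.npz'); return z['im'],z['d'],{k:z[k] for k in z.files if k not in('im','d')}
def ray(ci,uv):
    K=np.array([[ci['fx'],0,ci['cx']],[0,ci['fy'],ci['cy']],[0,0,1]],float)
    p=cv2.undistortPoints(np.array(uv,float).reshape(-1,1,2),K,np.array(ci['dist_coeffs'],float)).reshape(-1,2)
    return np.c_[p,np.ones(len(p))]
def onz(ci,uv,z):
    T=np.array(ci['world_from_camera']); d=ray(ci,uv)@T[:3,:3].T; o=T[:3,3]
    return o+d*((z-o[2])/d[:,2])[:,None]
def deep(ci,uv,d):
    T=np.array(ci['world_from_camera']); uv=np.array(uv).reshape(-1,2)
    return (ray(ci,uv)*d[uv[:,1].astype(int),uv[:,0].astype(int)][:,None])@T[:3,:3].T+T[:3,3]
def save(n,im,box=None,s=1):
    if box: im=im[box[1]:box[3],box[0]:box[2]]
    cv2.imwrite(f'pics/{n}.png',cv2.resize(im[:,:,::-1],None,fx=s,fy=s,interpolation=cv2.INTER_CUBIC))
E
python3 - <<'E'
from h import *
for n in('scene','side'):
    im,d,ci=snap(n); save(n+'0',im); print(n,np.round(ci['world_from_camera'],2).tolist(),ci['fx'])
print(arm.observe())
E
```

```text
scene [[-0.75, 0.46, -0.47, 1043.48], [0.66, 0.54, -0.52, 432.83], [0.01, -0.7, -0.71, 841.76], [0.0, 0.0, 0.0, 1.0]] 369.4045003104844
side [[-0.92, -0.3, 0.26, 279.08], [-0.39, 0.69, -0.61, 554.32], [0.0, -0.66, -0.75, 953.08], [0.0, 0.0, 0.0, 1.0]] 425.66708923152555
{'time_s': 0.1, 'joint_pos': array([6.93857403e+01, 1.38290177e+01, 2.21038596e-01, 7.65029233e+01,
       1.32857405e-03, 8.99994377e+01]), 'joint_vel': array([ 0.06422491, -0.21792886,  0.15431241, -0.09497557, -0.08052964,
        0.01020771]), 'joint_torque': array([-4.95683489e-04, -3.73138440e+01,  2.53009969e+01,  1.08465538e-02,
       -7.47728382e-05,  2.32571679e-06]), 'ee_pos': array([175.82727653, 467.44761964, 230.48946853]), 'tool_rot': array([-1.79889098e+02, -1.32965994e-03,  1.59386300e+02]), 'ft_force': array([-0.0200917 , -0.56586737,  0.5210714 ]), 'ft_torque': array([-0.03217258, -0.0502787 ,  0.02044796]), 'finger_force': 0.0, 'finger_gap': 85.18112866404803}
```

View pics/scene0.png

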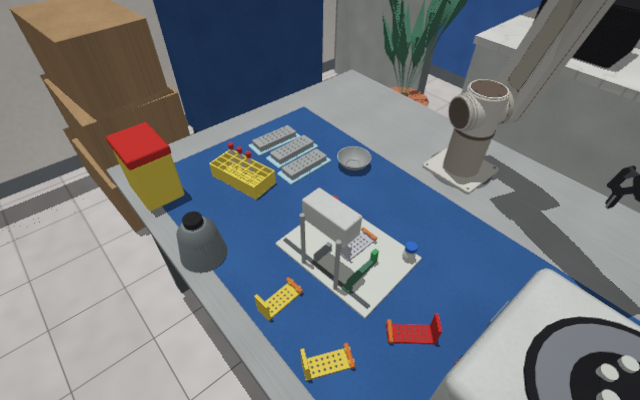

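View pics/side0.png

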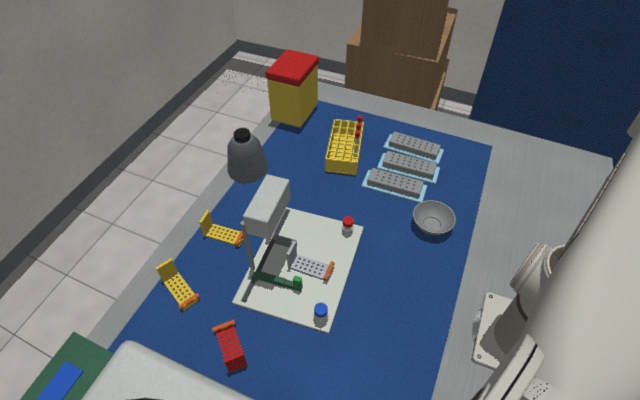

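The aluminium divider is the grey one on the white plate, at side (310,267) with its orange handle at (329,270). The yellow ones at (222,232) and (178,285) and the red one at (231,345) are decoys because they are coloured and off the plate. I'll measure next and confirm this in a crop.

```bash
python3 - <<'E'
from h import *
im,d,ci=load('side'); save('crop1',im,(225,170,385,340),3.5)
hsv=cv2.cvtColor(im,cv2.COLOR_RGB2HSV)
# plate corners: points whose depth height ~10 and whitish
v,u=np.mgrid[170:340,225:385]; uv=np.c_[u.ravel(),v.ravel()]
P=deep(ci,uv,d); H=hsv[uv[:,1],uv[:,0]].astype(int)
def st(n,m):
    print(n,m.sum(),np.round(P[m].mean(0),1),np.round(P[m].min(0),1),np.round(P[m].max(0),1), uv[m].mean(0))
pl=(abs(P[:,2]-10)<4)&(H[:,1]<60)&(H[:,2]>120)
st('plate',pl)
q=onz(ci,uv[pl],10)[:,:2].astype(np.float32)
print(cv2.minAreaRect(q), cv2.boxPoints(cv2.minAreaRect(q)))
org=(H[:,0]>4)&(H[:,0]<18)&(H[:,1]>150)&(H[:,2]>100)&(uv[:,0]>300)
st('handle',org)
gr=(H[:,0]>55)&(H[:,0]<90)&(H[:,1]>120)
st('green',gr); st('tabtop',gr&(P[:,2]>52))
for n,lo,hi in(('red',172,180),('blue',105,125)):
    m=(H[:,0]>=lo)&(H[:,0]<=hi)&(H[:,1]>140)&(P[:,2]>35)&(P[:,2]<80); st(n,m)
ci2=load('scene');im2,d2,c2=ci2
E
```

```text
plate 6693 [540.1  19.6  10.1] [ 421.  -384.1    6. ] [685.9 181.3  14. ] [305.9285821  269.77842522]
((568.9583129882812, -102.00433349609375), (250.03887939453125, 550.3160400390625), 5.127610683441162) [[ 419.84717  160.879  ]
 [ 469.03125 -387.2347 ]
 [ 718.06946 -364.88766]
 [ 668.8854   183.22604]]
handle 58 [476.6  24.9  47.5] [279.1  -9.1  26.4] [485.3 554.3 953.1] [328.5        270.32758621]
green 86 [532.9  93.   58.4] [279.1  77.7  18.1] [643.3 554.3 953.1] [296.27906977 282.1627907 ]
tabtop 43 [528.5  96.5  79.2] [279.1  77.7  52.4] [543.6 554.3 953.1] [297.         279.58139535]
red 17 [ 488.2 -137.6   58.8] [ 472.9 -147.6   48.8] [ 499.5 -121.    62.5] [347.58823529 218.94117647]
blue 139 [450.2 139.   64.2] [436.1 122.5  53. ] [465.2 151.3  69.9] [320.46043165 309.47482014]
```

View pics/crop1.png

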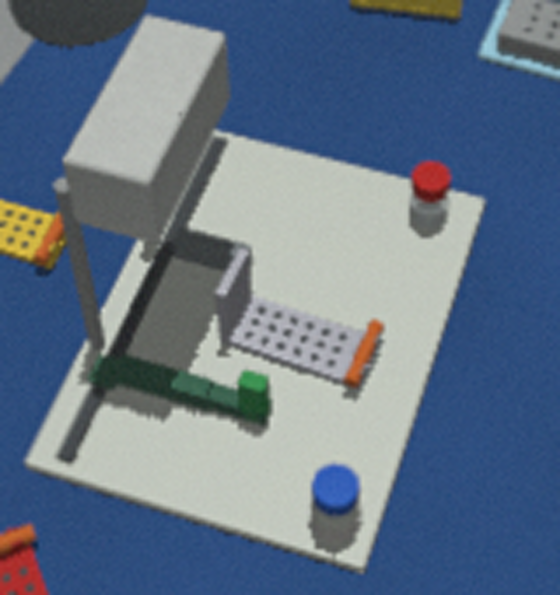

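The crop confirms it: grey perforated L, orange handle at about crop (365,352), green tab at (253,395), jar at (430,200) and pot at (335,500). Next I'll refine the bay and divider frames.

```bash
python3 - <<'E'
from h import *
im,d,ci=load('side')
hsv=cv2.cvtColor(im,cv2.COLOR_RGB2HSV)
def comp(m,seed=None):
    n,l,s,c=cv2.connectedComponentsWithStats(m.astype(np.uint8)); i=1+s[1:,4].argmax(); return l==i
v,u=np.mgrid[0:400,0:640]; uv=np.c_[u.ravel(),v.ravel()]
P=deep(ci,uv,d).reshape(400,640,3); P[d==0]=np.nan
m=(abs(P[:,:,2]-10)<6)&(hsv[:,:,1]<60)&(hsv[:,:,2]>120)&(u>220)&(u<380)&(v>190)&(v<335)
m=comp(m); vv,uu=np.nonzero(m)
q=onz(ci,np.c_[uu,vv],10)[:,:2].astype(np.float32)
r=cv2.minAreaRect(q);b=cv2.boxPoints(r); print(r,b.round(1).tolist())
# bay frame
e=sorted([(b[1]-b[0]),(b[2]-b[1])],key=np.linalg.norm)[0]; e=e/np.linalg.norm(e); e=e*np.sign(e[0])
X=e;Y=np.array([-e[1],e[0]]); c=np.array(r[0]); O=c+25*X   # centre is bay x=-25
print('bay O',O,'yaw',np.degrees(np.arctan2(e[1],e[0])))
def tobay(p): p=np.asarray(p); return np.c_[(p[...,:2]-O).reshape(-1,2)@np.c_[X,Y],p.reshape(-1,3)[:,2]]
H=hsv.astype(int)
def rep(n,mm):
    B=tobay(P[mm]); B=B[np.isfinite(B).all(1)]; print(n,len(B),'med',np.median(B,0).round(1),'lo',np.percentile(B,3,axis=0).round(1),'hi',np.percentile(B,97,axis=0).round(1)); return B
roi=(u>300)&(u<345)&(v>255)&(v<285)
rep('handle',roi&(H[:,:,0]>4)&(H[:,:,0]<18)&(H[:,:,1]>150))
oh=roi&(H[:,:,0]>4)&(H[:,:,0]<18)&(H[:,:,1]>150); vv,uu=np.nonzero(oh)
w=onz(ci,np.c_[uu,vv],29); print('handle z29',tobay(w).mean(0)); r2=cv2.minAreaRect(w[:,:2].astype(np.float32));print(r2)
g=(H[:,:,0]>55)&(H[:,:,0]<90)&(H[:,:,1]>120)&(u>230)&(u<310)&(v>260)&(v<300)
rep('green',g); rep('tab',g&(P[:,:,2]>45))
top=g&(P[:,:,2]>56); vv,uu=np.nonzero(top); print('tab top',tobay(onz(ci,np.c_[uu,vv],59.5)).mean(0))
# divider upright leg: points z 40..80, grey
mm=(P[:,:,2]>30)&(P[:,:,2]<80)&(u>284)&(u<300)&(v>236)&(v<275)&~g
B=rep('leg',mm); vv,uu=np.nonzero(mm&(P[:,:,2]>70)); print('legtop',tobay(onz(ci,np.c_[uu,vv],75)).mean(0))
ll=(P[:,:,2]>13)&(P[:,:,2]<24)&(u>290)&(u<328)&(v>255)&(v<280); B=rep('long',ll)
print(cv2.minAreaRect(B[:,:2].astype(np.float32)))
np.savez('bay.npz',O=O,X=X,Y=Y)
E
```

```text
((559.6547241210938, 7.4978179931640625), (251.19882202148438, 330.7792053222656), 5.049089431762695) [[420.0, 161.1999969482422], [449.1000061035156, -168.3000030517578], [699.2999877929688, -146.1999969482422], [670.2000122070312, 183.3000030517578]]
bay O [584.55771637   9.69804883] yaw 5.0490894
handle 59 med [-103.5   16.7   31.5] lo [-107.9   -9.2   27.3] hi [-99.   40.4  34.6]
handle z29 [-102.9784059    14.79797653   29.        ]
((480.47998046875, 15.13102912902832), (8.6548433303833, 54.43448257446289), 1.732077956199646)
green 85 med [-43.1  83.3  51.8] lo [-51.8  73.6  24.7] hi [-33.2  85.7  62.2]
tab 51 med [-43.2  82.5  58.1] lo [-52.   72.8  46. ] hi [-34.6  85.4  63. ]
tab top [-42.96484552  79.33396292  59.5       ]
leg 197 med [-2.5  2.9 52.1] lo [ -6.5 -45.4  31.3] hi [32.6 28.8 76.7]
legtop [-1.75910987  8.83102701 75.        ]
long 544 med [-50.7  11.9  18. ] lo [-92.  -10.6  14. ] hi [-7.1 33.1 21.5]
((-49.21934127807617, 10.003868103027344), (94.45559692382812, 66.19308471679688), 6.693476676940918)
```

Measurements agree with the given sizes. The plate is 251x331 mm and the tab is at bay x = -43. The handle is 54 mm long with its top at z 32, and its yaw is about 1.7° in world (-3.3° in bay). I'll write a small planner that tracks the commanded pose, then hover over the handle and check with the wrist camera.

```bash
cat > plan.py <<'E'
import numpy as np, json, os
from scipy.spatial.transform import Rotation as R, Slerp
F='cmd.json'
def get():
    if os.path.exists(F): c=json.load(open(F)); return np.array(c['p']),R.from_quat(c['q'])
    return np.array([176.042,467.984,231.306]),R.from_euler('xyz',[180,0,69.385+90],degrees=True)
def put(p,r): json.dump({'p':list(p),'q':list(r.as_quat())},open(F,'w'))
def ori(lean,yaw): # yaw: world heading of the forward direction; tool y = heading+90
    c,s=np.cos(np.radians(yaw)),np.sin(np.radians(yaw)); L=np.radians(lean)
    f=np.array([c,s,0]); y=np.array([-s,c,0]); z=f*np.sin(L)-np.array([0,0,1])*np.cos(L)
    return R.from_matrix(np.c_[np.cross(y,z),y,z])
def rows(wps,fingers=0,nd=1):
    """wps: (pos,rot,n rows). Prints rounded rows and commits the resulting commanded pose."""
    p,r=get(); out=[]
    for P,Q,n in wps:
        p0=p.copy(); S=Slerp([0,1],R.concatenate([r,Q]))
        for k in range(1,n+1):
            tp=p0+(np.array(P)-p0)*k/n; tr=S(k/n)
            o=np.round(r.inv().apply(tp-p),nd); d=np.round((r.inv()*tr).as_rotvec(degrees=True),nd)
            assert abs(o).max()<=62.5 and abs(d).max()<=10.7,(o,d)
            p=p+r.apply(o); r=r*R.from_rotvec(d,degrees=True)
            out.append({"delta_rot":(d+0).tolist(),"offset":(o+0).tolist(),"fingers":fingers})
    put(p,r)
    for i in range(0,len(out),8): print(json.dumps(out[i:i+8]))
    print('cmd',p.round(1),r.as_euler('xyz',degrees=True).round(1))
E
python3 - <<'E'
from plan import *
Q=ori(25,1.7); h=np.array([481,14,26.]); z=Q.as_matrix()[:,2]
rows([([330,240,240],ori(12,-35+1.7+18),6),(h+z*(15-110),Q,8)])
E
```

```text
[{"delta_rot": [-0.1, -2.0, -0.9], "offset": [-37.4, -26.5, -1.4], "fingers": 0}, {"delta_rot": [-0.1, -2.0, -0.9], "offset": [-37.0, -27.1, -0.2], "fingers": 0}, {"delta_rot": [-0.1, -2.0, -0.8], "offset": [-36.6, -27.7, 1.0], "fingers": 0}, {"delta_rot": [-0.1, -2.0, -0.9], "offset": [-36.1, -28.2, 2.2], "fingers": 0}, {"delta_rot": [-0.1, -2.0, -0.9], "offset": [-35.5, -28.8, 3.5], "fingers": 0}, {"delta_rot": [-0.1, -2.0, -0.9], "offset": [-35.0, -29.3, 4.6], "fingers": 0}, {"delta_rot": [-0.7, -1.6, -2.0], "offset": [-17.1, -23.8, 20.0], "fingers": 0}, {"delta_rot": [-0.6, -1.6, -2.0], "offset": [-15.7, -24.5, 20.1], "fingers": 0}]
[{"delta_rot": [-0.7, -1.6, -2.1], "offset": [-14.2, -25.3, 20.3], "fingers": 0}, {"delta_rot": [-0.7, -1.6, -2.0], "offset": [-12.7, -26.1, 20.3], "fingers": 0}, {"delta_rot": [-0.7, -1.7, -2.0], "offset": [-11.3, -26.7, 20.4], "fingers": 0}, {"delta_rot": [-0.6, -1.6, -2.0], "offset": [-9.6, -27.3, 20.3], "fingers": 0}, {"delta_rot": [-0.7, -1.6, -2.0], "offset": [-8.2, -27.9, 20.3], "fingers": 0}, {"delta_rot": [-0.7, -1.6, -2.1], "offset": [-6.6, -28.3, 20.2], "fingers": 0}]
cmd [440.8  12.8 112.1] [ 180.    25.  -178.3]
```

Request:
apply_moves(
  increments=[
    {"delta_rot":[-0.1,-2.0,-0.9],"offset":[-37.4,-26.5,-1.4],"fingers":0},
    {"delta_rot":[-0.1,-2.0,-0.9],"offset":[-37.0,-27.1,-0.2],"fingers":0},
    {"delta_rot":[-0.1,-2.0,-0.8],"offset":[-36.6,-27.7,1.0],"fingers":0},
    {"delta_rot":[-0.1,-2.0,-0.9],"offset":[-36.1,-28.2,2.2],"fingers":0},
    {"delta_rot":[-0.1,-2.0,-0.9],"offset":[-35.5,-28.8,3.5],"fingers":0},
    {"delta_rot":[-0.1,-2.0,-0.9],"offset":[-35.0,-29.3,4.6],"fingers":0},
    {"delta_rot":[-0.7,-1.6,-2.0],"offset":[-17.1,-23.8,20.0],"fingers":0},
    {"delta_rot":[-0.6,-1.6,-2.0],"offset":[-15.7,-24.5,20.1],"fingers":0},
  ],
)

```text
time_s: 1.1
ee_pos: [358.0, 182.1, 207.6]
tool_rot: [179.6, 15.3, 168.9]
ft_force: [0.1, 0.6, -1.0]
finger_gap: 85.2
finger_force: 0.0
```

Request:
apply_moves(
  increments=[
    {"delta_rot":[-0.7,-1.6,-2.1],"offset":[-14.2,-25.3,20.3],"fingers":0},
    {"delta_rot":[-0.7,-1.6,-2.0],"offset":[-12.7,-26.1,20.3],"fingers":0},
    {"delta_rot":[-0.7,-1.7,-2.0],"offset":[-11.3,-26.7,20.4],"fingers":0},
    {"delta_rot":[-0.6,-1.6,-2.0],"offset":[-9.6,-27.3,20.3],"fingers":0},
    {"delta_rot":[-0.7,-1.6,-2.0],"offset":[-8.2,-27.9,20.3],"fingers":0},
    {"delta_rot":[-0.7,-1.6,-2.1],"offset":[-6.6,-28.3,20.2],"fingers":0},
    {"delta_rot":[0,0,0],"offset":[0,0,0],"fingers":0},
    {"delta_rot":[0,0,0],"offset":[0,0,0],"fingers":0},
  ],
)

```text
time_s: 2.1
ee_pos: [440.5, 12.9, 112.0]
tool_rot: [180.0, 25.0, -178.3]
ft_force: [-1.0, -0.2, -0.2]
finger_gap: 85.5
finger_force: 0.0
```

```bash
python3 - <<'E'
from h import *
s=arm.observe(); print(s['time_s'],s['ee_pos'],s['tool_rot'],s['ft_force'],s['joint_pos'])
im,d,ci=snap('wrist'); save('w1',im)
hsv=cv2.cvtColor(im,cv2.COLOR_RGB2HSV).astype(int)
m=(hsv[:,:,0]>4)&(hsv[:,:,0]<18)&(hsv[:,:,1]>150)&(hsv[:,:,2]>80)
n,l,st,c=cv2.connectedComponentsWithStats(m.astype(np.uint8)); print(st[1:][st[1:,4]>60],c[1:][st[1:,4]>60])
E
```

```text
2.1 [440.54835884  12.90954135 111.99189754] [ 179.96139996   24.96050922 -178.30181929] [-0.96536182 -0.23672983 -0.24679608] [  1.63293807  -3.2472664  -44.89827455  23.38853668   0.06613198
  -0.05914894]
[[281 196  73  15 829]
 [503 294  29  25 314]
 [284 336  41  10 279]] [[317.04704463 203.23642943]
 [516.51910828 305.95541401]
 [303.78853047 341.37992832]]
```

View pics/w1.png

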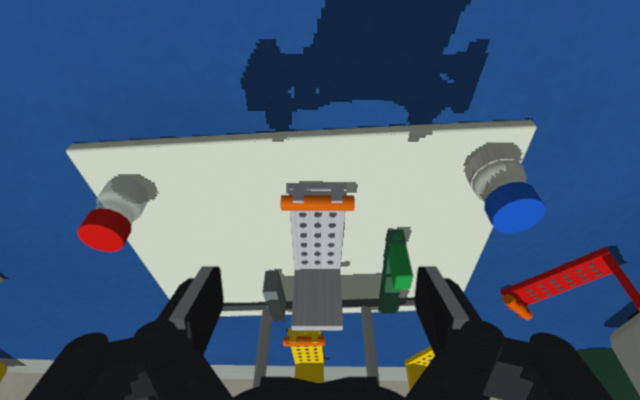

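The wrist view shows the handle at (317,203), the divider below it with the short leg top at (316,327), and the tab at (402,282). I'll measure from this view.

```bash
python3 - <<'E'
from h import *
im,d,ci=load('wrist'); T=ci['world_from_camera']; print(T[:3,3])
b=np.load('bay.npz');B=np.c_[b['X'],b['Y']]
tb=lambda w:((w[:,:2]-b['O'])@B).round(1).tolist()
hsv=cv2.cvtColor(im,cv2.COLOR_RGB2HSV).astype(int)
m=(hsv[:,:,0]>4)&(hsv[:,:,0]<18)&(hsv[:,:,1]>150)&(hsv[:,:,2]>80); m[:190]=0;m[215:]=0;m[:,:270]=0;m[:,370:]=0
v,u=np.nonzero(m); 
w=onz(ci,np.c_[u,v],26); r=cv2.minAreaRect(w[:,:2].astype(np.float32)); print(r,'bay',tb(np.array([r[0]])))
P=deep(ci,np.c_[u,v],d); print('depth',np.median(P,0), np.percentile(P[:,1],[1,99]))
# slope of the axis
print('axis dx/dy',np.polyfit(w[:,1],w[:,0],1))
# leg top edge
g=(abs(hsv[:,:,1])<60); P=deep(ci,np.c_[np.mgrid[0:400,0:640][1].ravel(),np.mgrid[0:400,0:640][0].ravel()],d)
P=P.reshape(400,640,3); mm=(P[:,:,2]>25)&(P[:,:,2]<72); mm[:,:285]=0;mm[:,350:]=0;mm[:260]=0
q=P[mm]; print('shortleg',np.median(q,0),np.percentile(q,[3,97],axis=0).round(1),tb(q.mean(0)[None]))
print('slope',np.polyfit(q[:,1],q[:,0],1)[0])
g=(hsv[:,:,0]>55)&(hsv[:,:,0]<90)&(hsv[:,:,1]>120)&(P[:,:,2]>52); g[:,:350]=0; g[:,430:]=0
q=P[g]; print('tab',len(q),np.median(q,0)); t=np.array(tb(q)); print(np.percentile(t,[3,50,97],axis=0))
E
```

```text
[304.25499336   8.36397406 205.08131558]
((483.1021423339844, 13.119410514831543), (14.657800674438477, 54.11226272583008), 1.767305850982666) bay [[-100.8, 12.3]]
depth [479.29227548  12.94121106  30.39023582] [-12.68109496  39.00885848]
axis dx/dy [-2.59797189e-02  4.83589761e+02]
shortleg [580.75947452  15.87104919  48.35886636] [[579.3  -5.1  26.2]
 [845.3  36.3  70.8]] [[15.5, 4.5]]
slope -0.17150824699534975
tab 350 [531.21852964  80.83728016  58.59148966]
[[-51.453  69.9  ]
 [-46.9    75.4  ]
 [-33.247  82.   ]]
```

```bash
python3 - <<'E'
from plan import *
Q=ori(25,1.7); h=np.array([482.5,13.3,26.]); z=Q.as_matrix()[:,2]
rows([(h+z*(14-20),Q,5),(h+z*14,Q,3)])
E
```

```text
[{"delta_rot": [0.0, 0.0, 0.0], "offset": [-0.3, -0.2, 17.9], "fingers": 0}, {"delta_rot": [0.0, 0.0, 0.0], "offset": [-0.2, -0.1, 18.0], "fingers": 0}, {"delta_rot": [0.0, 0.0, 0.0], "offset": [-0.3, -0.2, 17.9], "fingers": 0}, {"delta_rot": [0.0, 0.0, 0.0], "offset": [-0.3, -0.2, 17.9], "fingers": 0}, {"delta_rot": [0.0, 0.0, 0.0], "offset": [-0.2, -0.1, 17.9], "fingers": 0}, {"delta_rot": [0.0, 0.0, 0.0], "offset": [0.0, 0.0, 6.7], "fingers": 0}, {"delta_rot": [0.0, 0.0, 0.0], "offset": [0.0, 0.0, 6.7], "fingers": 0}, {"delta_rot": [0.0, 0.0, 0.0], "offset": [0.0, 0.0, 6.6], "fingers": 0}]
cmd [488.4  13.5  13.3] [ 180.    25.  -178.3]
```

Request:
apply_moves(
  increments=[
    {"delta_rot":[0.0,0.0,0.0],"offset":[-0.3,-0.2,17.9],"fingers":0},
    {"delta_rot":[0.0,0.0,0.0],"offset":[-0.2,-0.1,18.0],"fingers":0},
    {"delta_rot":[0.0,0.0,0.0],"offset":[-0.3,-0.2,17.9],"fingers":0},
    {"delta_rot":[0.0,0.0,0.0],"offset":[-0.3,-0.2,17.9],"fingers":0},
    {"delta_rot":[0.0,0.0,0.0],"offset":[-0.2,-0.1,17.9],"fingers":0},
    {"delta_rot":[0.0,0.0,0.0],"offset":[0.0,0.0,6.7],"fingers":0},
    {"delta_rot":[0.0,0.0,0.0],"offset":[0.0,0.0,6.7],"fingers":0},
    {"delta_rot":[0.0,0.0,0.0],"offset":[0.0,0.0,6.6],"fingers":0},
  ],
)

```text
time_s: 3.15
ee_pos: [488.9, 13.9, 13.6]
tool_rot: [180.0, 25.1, -178.2]
ft_force: [0.4, 0.5, 0.3]
finger_gap: 85.5
finger_force: 0.0
```

Request:
apply_moves(
  increments=[
    {"delta_rot":[0,0,0],"offset":[0,0,0],"fingers":60},
    {"delta_rot":[0,0,0],"offset":[0,0,0],"fingers":80},
    {"delta_rot":[0,0,0],"offset":[0,0,0],"fingers":85},
    {"delta_rot":[0,0,0],"offset":[0,0,0],"fingers":85},
  ],
  grip_force=20,
)

```text
time_s: 3.65
ee_pos: [488.5, 13.4, 13.6]
tool_rot: [180.0, 25.0, -178.3]
ft_force: [-0.7, -0.7, -0.1]
finger_gap: 57.0
finger_force: 0.0
```

```bash
python3 - <<'E'
from h import *
s=arm.observe(); print(s['time_s'],s['ee_pos'],s['tool_rot'],s['ft_force'],s['finger_gap'],s['finger_force'])
im,d,ci=snap('wrist'); save('w2',im)
E
```

```text
3.65 [488.45166538  13.44473916  13.5601795 ] [ 179.98823902   25.03813795 -178.2613856 ] [-0.72723425 -0.66314316 -0.07433649] 57.038432592079246 0.0
```

View pics/w2.png

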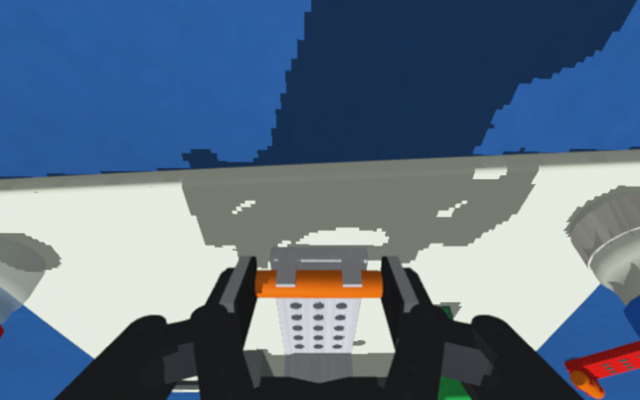

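The pads stand about evenly beside both handle ends, at (256,285) and (383,285). Closing now.

Request:
apply_moves(
  increments=[
    {"delta_rot":[0,0,0],"offset":[0,0,0],"fingers":105},
    {"delta_rot":[0,0,0],"offset":[0,0,0],"fingers":105},
    {"delta_rot":[0,0,0],"offset":[0,0,0],"fingers":105},
  ],
  grip_force=25,
)

```text
time_s: 4.08
ee_pos: [488.4, 13.4, 13.7]
tool_rot: [180.0, 25.0, -178.3]
ft_force: [-3.3, -1.0, 5.8]
finger_gap: 53.1
finger_force: 25.4
```

```bash
cat > arc.py <<'E'
from plan import *
import sys
def tip(f0,f1,n,press=0,cx=588.4):
    yaw=1.7; f=np.array([np.cos(np.radians(yaw)),np.sin(np.radians(yaw)),0]); C=np.array([cx,16.5,10.])
    w=[]
    for ph in np.linspace(f0,f1,n+1)[1:]:
        a=np.radians(ph); L=25+18*min(ph,80)/80
        h=C+f*(-106*np.cos(a)+16*np.sin(a))+np.array([0,0,106*np.sin(a)+16*np.cos(a)-press])
        Q=ori(L,yaw); w.append((h+14*Q.as_matrix()[:,2],Q,1))
    rows(w,105)
if __name__=='__main__': tip(*[float(x) if i!=2 else int(x) for i,x in enumerate(sys.argv[1:])])
E
python3 arc.py 0 30 8
```

```text
[{"delta_rot": [0.0, -0.8, 0.0], "offset": [-4.3, 0.0, -5.7], "fingers": 105}, {"delta_rot": [0.0, -0.9, 0.0], "offset": [-4.7, 0.0, -5.4], "fingers": 105}, {"delta_rot": [0.0, -0.8, 0.0], "offset": [-5.1, 0.0, -5.0], "fingers": 105}, {"delta_rot": [0.0, -0.9, 0.0], "offset": [-5.5, 0.0, -4.6], "fingers": 105}, {"delta_rot": [0.0, -0.8, 0.0], "offset": [-5.9, 0.0, -4.1], "fingers": 105}, {"delta_rot": [0.0, -0.8, 0.0], "offset": [-6.2, 0.0, -3.7], "fingers": 105}, {"delta_rot": [0.0, -0.9, 0.0], "offset": [-6.4, 0.0, -3.2], "fingers": 105}, {"delta_rot": [0.0, -0.8, 0.0], "offset": [-6.7, 0.0, -2.6], "fingers": 105}]
cmd [512.   14.2  64.9] [ 180.    31.7 -178.3]
```

Request:
apply_moves(
  increments=[
    {"delta_rot":[0.0,-0.8,0.0],"offset":[-4.3,0.0,-5.7],"fingers":105},
    {"delta_rot":[0.0,-0.9,0.0],"offset":[-4.7,0.0,-5.4],"fingers":105},
    {"delta_rot":[0.0,-0.8,0.0],"offset":[-5.1,0.0,-5.0],"fingers":105},
    {"delta_rot":[0.0,-0.9,0.0],"offset":[-5.5,0.0,-4.6],"fingers":105},
    {"delta_rot":[0.0,-0.8,0.0],"offset":[-5.9,0.0,-4.1],"fingers":105},
    {"delta_rot":[0.0,-0.8,0.0],"offset":[-6.2,0.0,-3.7],"fingers":105},
    {"delta_rot":[0.0,-0.9,0.0],"offset":[-6.4,0.0,-3.2],"fingers":105},
    {"delta_rot":[0.0,-0.8,0.0],"offset":[-6.7,0.0,-2.6],"fingers":105},
  ],
)

```text
time_s: 5.08
ee_pos: [512.1, 14.2, 65.2]
tool_rot: [180.0, 31.8, -178.3]
ft_force: [-2.3, -0.3, 0.6]
finger_gap: 52.9
finger_force: 27.1
```

```bash
python3 - <<'E'
from h import *
s=arm.observe(); print(s['time_s'],s['ee_pos'],s['tool_rot'],s['ft_force'],s['finger_gap'],s['finger_force'])
a=snap('side')[0]; b=snap('wrist')[0]
A=cv2.resize(a[200:310,235:375],(560,440)); B=cv2.resize(b,(240,150)); 
save('m30',np.vstack([A,cv2.copyMakeBorder(B,0,0,0,320,cv2.BORDER_CONSTANT)]))
E
```

```text
5.075 [512.09460657  14.194165    65.2414529 ] [ 179.9899096    31.75680285 -178.25717963] [-2.34935165 -0.30517638  0.55236921] 52.88438730182558 27.058791518211365
```

View pics/m30.png

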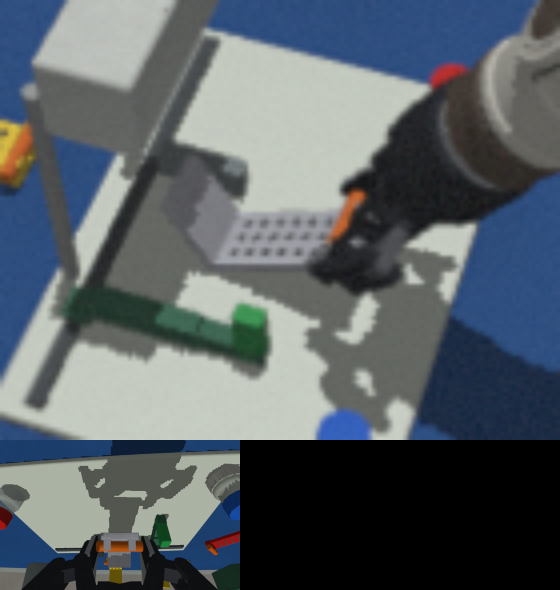

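The tip has started: the corner is at about crop (220,262), with the roller held. I'll check the corner position with a depth line fit.

```bash
cat > corner.py <<'E'
from h import *
def corner(ph, cx=588.4):
    im,d,ci=snap('side'); v,u=np.mgrid[200:300,260:345]; uv=np.c_[u.ravel(),v.ravel()]; P=deep(ci,uv,d)
    f=np.array([np.cos(np.radians(1.7)),np.sin(np.radians(1.7))]); n=np.array([-f[1],f[0]]); C=np.array([cx,16.5])
    x=(P[:,:2]-C)@f; y=(P[:,:2]-C)@n; z=P[:,2]-10; k=(abs(y)<16)
    a=np.radians(ph); ox=x*np.cos(a)-z*np.sin(a); oz=x*np.sin(a)+z*np.cos(a)
    L=k&(ox>-75)&(ox<-18)&(abs(oz-8)<6); S=k&(oz>18)&(oz<58)&(abs(ox+8)<7)
    print('long',L.sum(),'short',S.sum())
    if L.sum()>20:
        p=np.polyfit(ox[L],oz[L],1); print('long: slope deg (minus=more tipped)',np.degrees(p[0]).round(1),'own z at corner',np.polyval(p,-8).round(1),'(8)')
    if S.sum()>20: print('short: own x median',np.median(ox[S]).round(1),'(-8) slope',np.degrees(np.polyfit(oz[S],ox[S],1)[0]).round(1))
    T=np.array(ci['world_from_camera']); return im,P,uv,ox,oz,y
if __name__=='__main__':
    import sys; corner(float(sys.argv[1]))
E
python3 corner.py 30; python3 arc.py 30 58 8 0.5
```

```text
long 166 short 124
long: slope deg (minus=more tipped) -0.3 own z at corner 7.3 (8)
short: own x median -8.6 (-8) slope 0.3
[{"delta_rot": [0.0, -0.8, 0.0], "offset": [-6.2, 0.0, -1.6], "fingers": 105}, {"delta_rot": [0.0, -0.8, 0.0], "offset": [-6.6, 0.0, -1.6], "fingers": 105}, {"delta_rot": [0.0, -0.8, 0.0], "offset": [-6.6, 0.0, -1.0], "fingers": 105}, {"delta_rot": [0.0, -0.8, 0.0], "offset": [-6.7, 0.0, -0.6], "fingers": 105}, {"delta_rot": [0.0, -0.8, 0.0], "offset": [-6.8, 0.0, -0.1], "fingers": 105}, {"delta_rot": [0.0, -0.8, 0.0], "offset": [-6.7, 0.0, 0.4], "fingers": 105}, {"delta_rot": [0.0, -0.7, 0.0], "offset": [-6.7, 0.0, 0.9], "fingers": 105}, {"delta_rot": [0.0, -0.8, 0.0], "offset": [-6.6, 0.0, 1.4], "fingers": 105}]
cmd [554.5  15.5  96.8] [ 180.    38.  -178.3]
```

Excellent agreement: the corner is within 1 mm and the angle is 30°. Continuing.

Request:
apply_moves(
  increments=[
    {"delta_rot":[0.0,-0.8,0.0],"offset":[-6.2,0.0,-1.6],"fingers":105},
    {"delta_rot":[0.0,-0.8,0.0],"offset":[-6.6,0.0,-1.6],"fingers":105},
    {"delta_rot":[0.0,-0.8,0.0],"offset":[-6.6,0.0,-1.0],"fingers":105},
    {"delta_rot":[0.0,-0.8,0.0],"offset":[-6.7,0.0,-0.6],"fingers":105},
    {"delta_rot":[0.0,-0.8,0.0],"offset":[-6.8,0.0,-0.1],"fingers":105},
    {"delta_rot":[0.0,-0.8,0.0],"offset":[-6.7,0.0,0.4],"fingers":105},
    {"delta_rot":[0.0,-0.7,0.0],"offset":[-6.7,0.0,0.9],"fingers":105},
    {"delta_rot":[0.0,-0.8,0.0],"offset":[-6.6,0.0,1.4],"fingers":105},
  ],
)

```text
time_s: 6.22
ee_pos: [555.7, 15.5, 97.8]
tool_rot: [180.0, 38.2, -178.3]
ft_force: [-3.1, -0.8, 4.7]
finger_gap: 53.3
finger_force: 27.3
```

```bash
python3 corner.py 58; python3 arc.py 58 76 6 0.8
```

```text
long 24 short 167
long: slope deg (minus=more tipped) -0.2 own z at corner 7.4 (8)
short: own x median -8.0 (-8) slope 0.7
[{"delta_rot": [0.0, -0.7, 0.0], "offset": [-5.3, 0.0, 1.8], "fingers": 105}, {"delta_rot": [0.0, -0.7, 0.0], "offset": [-5.5, 0.0, 1.9], "fingers": 105}, {"delta_rot": [0.0, -0.7, 0.0], "offset": [-5.3, 0.0, 2.2], "fingers": 105}, {"delta_rot": [0.0, -0.6, 0.0], "offset": [-5.1, 0.0, 2.6], "fingers": 105}, {"delta_rot": [0.0, -0.7, 0.0], "offset": [-5.0, 0.0, 2.8], "fingers": 105}, {"delta_rot": [0.0, -0.7, 0.0], "offset": [-4.8, 0.0, 3.2], "fingers": 105}]
cmd [587.6  16.5 105.5] [ 180.    42.1 -178.3]
```

Request:
apply_moves(
  increments=[
    {"delta_rot":[0.0,-0.7,0.0],"offset":[-5.3,0.0,1.8],"fingers":105},
    {"delta_rot":[0.0,-0.7,0.0],"offset":[-5.5,0.0,1.9],"fingers":105},
    {"delta_rot":[0.0,-0.7,0.0],"offset":[-5.3,0.0,2.2],"fingers":105},
    {"delta_rot":[0.0,-0.6,0.0],"offset":[-5.1,0.0,2.6],"fingers":105},
    {"delta_rot":[0.0,-0.7,0.0],"offset":[-5.0,0.0,2.8],"fingers":105},
    {"delta_rot":[0.0,-0.7,0.0],"offset":[-4.8,0.0,3.2],"fingers":105},
  ],
)

```text
time_s: 7.02
ee_pos: [589.1, 16.4, 106.7]
tool_rot: [-180.0, 42.3, -178.3]
ft_force: [-0.9, -2.0, 4.6]
finger_gap: 53.2
finger_force: 27.3
```

```bash
python3 corner.py 76; python3 arc.py 76 89.5 6 0.8
```

```text
long 0 short 158
short: own x median -7.8 (-8) slope 0.7
[{"delta_rot": [0.0, -0.5, 0.0], "offset": [-3.5, 0.0, 2.6], "fingers": 105}, {"delta_rot": [0.0, -0.4, 0.0], "offset": [-3.3, -0.1, 2.7], "fingers": 105}, {"delta_rot": [0.0, 0.0, 0.0], "offset": [-3.0, 0.0, 2.9], "fingers": 105}, {"delta_rot": [0.0, 0.0, 0.0], "offset": [-3.0, 0.0, 3.0], "fingers": 105}, {"delta_rot": [0.0, 0.0, 0.0], "offset": [-2.8, 0.0, 3.1], "fingers": 105}, {"delta_rot": [0.0, 0.0, 0.0], "offset": [-2.7, 0.0, 3.2], "fingers": 105}]
cmd [613.   17.2 105.1] [ 180.    43.  -178.3]
```

Request:
apply_moves(
  increments=[
    {"delta_rot":[0.0,-0.5,0.0],"offset":[-3.5,0.0,2.6],"fingers":105},
    {"delta_rot":[0.0,-0.4,0.0],"offset":[-3.3,-0.1,2.7],"fingers":105},
    {"delta_rot":[0.0,0.0,0.0],"offset":[-3.0,0.0,2.9],"fingers":105},
    {"delta_rot":[0.0,0.0,0.0],"offset":[-3.0,0.0,3.0],"fingers":105},
    {"delta_rot":[0.0,0.0,0.0],"offset":[-2.8,0.0,3.1],"fingers":105},
    {"delta_rot":[0.0,0.0,0.0],"offset":[-2.7,0.0,3.2],"fingers":105},
  ],
)

```text
time_s: 7.82
ee_pos: [614.4, 16.9, 106.2]
tool_rot: [-180.0, 43.2, -178.3]
ft_force: [-3.6, -4.0, 9.8]
finger_gap: 53.0
finger_force: 27.9
```

```bash
python3 corner.py 89; python3 - <<'E'
from h import *
print(arm.observe()['ft_force'],arm.observe()['ee_pos'],arm.observe()['ft_torque'])
a=snap('side')[0]; b=snap('wrist')[0]
A=cv2.resize(a[170:310,235:375],(440,440)); B=cv2.resize(b,(440,275))[:150]
save('m90',np.vstack([A,B]))
E
```

```text
long 0 short 142
short: own x median -7.4 (-8) slope 1.8
[-4.81687815 -2.28420459  7.85826728] [614.66287774  16.92813898 106.38091426] [-0.33948466  0.19930601 -0.27002209]
```

View pics/m90.png

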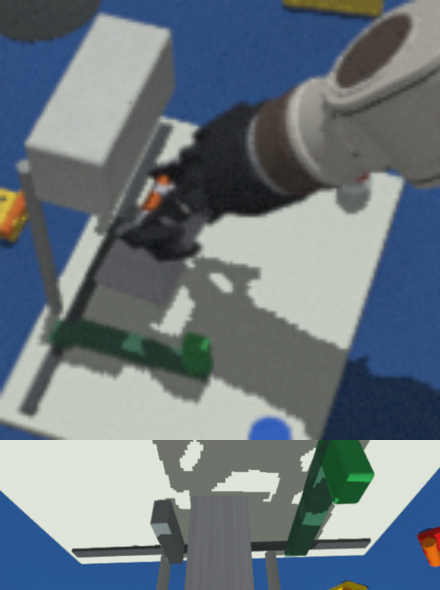

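The divider is upright under the bar with its short leg flat (fit about 90°), and the grip still presses with about 8 N. I'll relax the press and open gently.

Request:
apply_moves(
  increments=[
    {"delta_rot":[0,0,0],"offset":[-0.2,0,-0.9],"fingers":105},
    {"delta_rot":[0,0,0],"offset":[0,0,0],"fingers":105},
    {"delta_rot":[0,0,0],"offset":[0,0,0],"fingers":90},
    {"delta_rot":[0,0,0],"offset":[0,0,0],"fingers":80},
    {"delta_rot":[0,0,0],"offset":[0,0,0],"fingers":60},
    {"delta_rot":[0,0,0],"offset":[0,0,0],"fingers":40},
  ],
)

```text
time_s: 8.72
ee_pos: [612.0, 17.4, 105.3]
tool_rot: [180.0, 42.9, -178.3]
ft_force: [0.2, 0.1, -0.2]
finger_gap: 71.5
finger_force: 0.0
```

Request:
apply_moves(
  increments=[
    {"delta_rot":[0,0,0],"offset":[0,0,0],"fingers":20},
    {"delta_rot":[0,0,0],"offset":[0,0,-5],"fingers":0},
    {"delta_rot":[0,0,0],"offset":[0,0,-10],"fingers":0},
    {"delta_rot":[0,0,0],"offset":[0,0,-20],"fingers":0},
    {"delta_rot":[0,0,0],"offset":[0,0,-30],"fingers":0},
    {"delta_rot":[0,0,0],"offset":[0,0,-40],"fingers":0},
    {"delta_rot":[0,0,0],"offset":[0,0,-40],"fingers":0},
  ],
)

```text
time_s: 9.6
ee_pos: [512.2, 14.1, 213.0]
tool_rot: [180.0, 43.0, -178.3]
ft_force: [0.9, 0.4, 0.0]
finger_gap: 85.0
finger_force: 0.0
```

```bash
python3 - <<'E'
from h import *
from plan import *
p,r=get(); p=p+r.apply([-.2,0,-145.9]); put(p,r)
s=arm.observe(); print(p.round(1),s['ee_pos'],s['tool_rot'],s['ft_force'])
from corner import corner
corner(90)
im,d,ci=load('side'); save('up',im,(225,160,385,310),2.5)
b=np.load('bay.npz');B=np.c_[b['X'],b['Y']]
v,u=np.mgrid[150:340,225:385]; uv=np.c_[u.ravel(),v.ravel()]; P=deep(ci,uv,d); H=cv2.cvtColor(im,cv2.COLOR_RGB2HSV)[uv[:,1],uv[:,0]].astype(int)
t=np.c_[(P[:,:2]-b['O'])@B,P[:,2]]
m=(H[:,0]>4)&(H[:,0]<18)&(H[:,1]>150)&(abs(t[:,0]-20)<25)&(abs(t[:,1])<60)&(t[:,2]>90); print('handle bay',m.sum(),np.median(t[m],0),np.percentile(t[m],[3,97],axis=0).round(1))
m=(H[:,0]>55)&(H[:,0]<90)&(H[:,1]>120)&(t[:,2]>45)&(t[:,2]<70); print('tab',m.sum(),np.percentile(t[m],[3,50,97],axis=0).round(1))
E
```

```text
[513.6  14.1 211.9] [512.18943875  14.09251834 212.96797467] [ 179.98113298   43.02366189 -178.26441656] [0.863519   0.42495885 0.04005506]
long 0 short 141
short: own x median -7.8 (-8) slope 0.9
handle bay 33 [ 18.59786832   9.89194222 120.66856197] [[ 14.9 -17.5 115.1]
 [ 23.2  32.4 123.5]]
tab 52 [[-51.5  74.   45.6]
 [-44.   82.6  58.8]
 [-34.9  85.8  62.3]]
```

View pics/up.png

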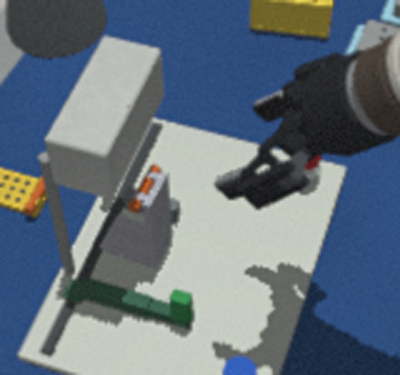

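The divider stands free: handle at bay (18.6, 9.9) with its top at z 121, and a vertical fit. Next is the clamp. I'll close the fingers, go behind the tab's +y face (about bay y 85) and push towards -y.

```bash
python3 - <<'E'
from plan import *
b=np.load('bay.npz'); W=lambda x,y,z: np.r_[b['O']+x*b['X']+y*b['Y'],z]
Q=ori(22,5.05)
rows([(W(-75,60,190),ori(32,4),4),(W(-46,112,115),Q,4),(W(-44,112,38),Q,4)],255)
E
```

```text
[{"delta_rot": [-0.3, 2.8, -0.4], "offset": [5.1, 12.2, 2.7], "fingers": 255}, {"delta_rot": [-0.4, 2.7, -0.5], "offset": [4.9, 12.3, 3.0], "fingers": 255}, {"delta_rot": [-0.3, 2.8, -0.4], "offset": [4.7, 12.3, 3.4], "fingers": 255}, {"delta_rot": [-0.4, 2.7, -0.5], "offset": [4.3, 12.3, 3.6], "fingers": 255}, {"delta_rot": [-0.1, 2.5, -0.2], "offset": [4.0, 13.1, 19.6], "fingers": 255}, {"delta_rot": [-0.1, 2.5, -0.3], "offset": [3.1, 13.1, 19.8], "fingers": 255}, {"delta_rot": [-0.1, 2.5, -0.2], "offset": [2.2, 13.1, 20.0], "fingers": 255}, {"delta_rot": [-0.1, 2.5, -0.2], "offset": [1.2, 13.0, 20.0], "fingers": 255}]
[{"delta_rot": [0.0, 0.0, 0.0], "offset": [6.8, 0.0, 18.0], "fingers": 255}, {"delta_rot": [0.0, 0.0, 0.0], "offset": [6.7, 0.0, 18.1], "fingers": 255}, {"delta_rot": [0.0, 0.0, 0.0], "offset": [6.8, 0.0, 18.0], "fingers": 255}, {"delta_rot": [0.0, 0.0, 0.0], "offset": [6.7, 0.0, 18.1], "fingers": 255}]
cmd [530.9 117.4  38. ] [-180.   22. -175.]
```

Request:
apply_moves(
  increments=[
    {"delta_rot":[-0.3,2.8,-0.4],"offset":[5.1,12.2,2.7],"fingers":255},
    {"delta_rot":[-0.4,2.7,-0.5],"offset":[4.9,12.3,3.0],"fingers":255},
    {"delta_rot":[-0.3,2.8,-0.4],"offset":[4.7,12.3,3.4],"fingers":255},
    {"delta_rot":[-0.4,2.7,-0.5],"offset":[4.3,12.3,3.6],"fingers":255},
    {"delta_rot":[-0.1,2.5,-0.2],"offset":[4.0,13.1,19.6],"fingers":255},
    {"delta_rot":[-0.1,2.5,-0.3],"offset":[3.1,13.1,19.8],"fingers":255},
    {"delta_rot":[-0.1,2.5,-0.2],"offset":[2.2,13.1,20.0],"fingers":255},
    {"delta_rot":[-0.1,2.5,-0.2],"offset":[1.2,13.0,20.0],"fingers":255},
  ],
)

```text
time_s: 10.65
ee_pos: [529.0, 117.7, 114.8]
tool_rot: [-180.0, 22.0, -175.0]
ft_force: [0.7, -0.1, -0.9]
finger_gap: -0.1
finger_force: 0.0
```

Request:
apply_moves(
  increments=[
    {"delta_rot":[0.0,0.0,0.0],"offset":[6.8,0.0,18.0],"fingers":255},
    {"delta_rot":[0.0,0.0,0.0],"offset":[6.7,0.0,18.1],"fingers":255},
    {"delta_rot":[0.0,0.0,0.0],"offset":[6.8,0.0,18.0],"fingers":255},
    {"delta_rot":[0.0,0.0,0.0],"offset":[6.7,0.0,18.1],"fingers":255},
    {"delta_rot":[0,0,0],"offset":[0,0,0],"fingers":255},
    {"delta_rot":[0,0,0],"offset":[0,0,0],"fingers":255},
  ],
)

```text
time_s: 11.4
ee_pos: [531.4, 117.5, 38.7]
tool_rot: [-180.0, 22.1, -175.0]
ft_force: [0.4, -0.5, -0.1]
finger_gap: -0.0
finger_force: 0.0
```

```bash
python3 - <<'E'
from h import *
s=arm.observe(); print(s['ee_pos'],s['ft_force'],s['tool_rot'],s['time_s'])
a=snap('side')[0]; b=snap('wrist')[0]
A=cv2.resize(a[200:320,245:365],(420,420)); B=b[80:,:][:,130:550]
save('t1',np.hstack([A,cv2.resize(B,(380,420))]))
E
```

```text
[531.38536373 117.47488019  38.74343166] [ 0.36253255 -0.46030426 -0.08841037] [-179.98999081   22.07820771 -174.98972254] 11.4
```

View pics/t1.png

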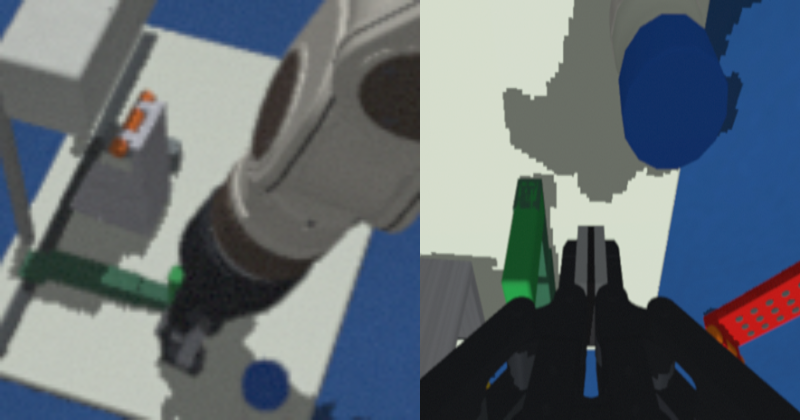

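The shut fingers stand just on the +y side of the green tab, clear of it. Starting the push.

Request:
apply_moves(
  increments=[
    {"delta_rot":[0,0,0],"offset":[0,-5,0],"fingers":255},
    {"delta_rot":[0,0,0],"offset":[0,-4,0],"fingers":255},
    {"delta_rot":[0,0,0],"offset":[0,-4,0],"fingers":255},
    {"delta_rot":[0,0,0],"offset":[0,-4,0],"fingers":255},
    {"delta_rot":[0,0,0],"offset":[0,-4,0],"fingers":255},
    {"delta_rot":[0,0,0],"offset":[0,-4,0],"fingers":255},
    {"delta_rot":[0,0,0],"offset":[0,-4,0],"fingers":255},
    {"delta_rot":[0,0,0],"offset":[0,-4,0],"fingers":255},
  ],
)

```text
time_s: 12.5
ee_pos: [533.9, 84.3, 38.1]
tool_rot: [-180.0, 22.0, -175.0]
ft_force: [-1.1, 1.4, 0.8]
finger_gap: -0.1
finger_force: 1.1
```

```bash
cat > tab.py <<'E'
from h import *
s=arm.observe(); b=np.load('bay.npz');B=np.c_[b['X'],b['Y']]
print(s['time_s'],'tcp bay',((s['ee_pos'][:2]-b['O'])@B).round(1),s['ft_force'].round(1))
im,d,ci=snap('side')
def pts(c):
    im,d,ci=c; v,u=np.mgrid[0:400,0:640]; uv=np.c_[u.ravel(),v.ravel()]; k=d.ravel()>0; uv=uv[k]; P=deep(ci,uv,d); H=cv2.cvtColor(im,cv2.COLOR_RGB2HSV)[uv[:,1],uv[:,0]].astype(int)
    return np.c_[(P[:,:2]-b['O'])@B,P[:,2]],H
for n in ('side','wrist'):
    if n=='wrist': snap(n)
    t,H=pts(load(n)); inb=(abs(t[:,0]+25)<130)&(abs(t[:,1])<165)
    m=inb&(H[:,0]>55)&(H[:,0]<90)&(H[:,1]>120)
    k=m&(t[:,2]>45)&(t[:,2]<66)&(abs(t[:,0]+42)<14); 
    if k.sum()>5: print(n,'tab',k.sum(),np.percentile(t[k],[3,50,97],axis=0).round(1).tolist())
    k=m&(t[:,0]>-5)&(t[:,2]<36)
    if k.sum()>5: print(n,'jaw',k.sum(),np.percentile(t[k],[3,50,97],axis=0).round(1).tolist())
    k=inb&(H[:,0]>4)&(H[:,0]<18)&(H[:,1]>150)&(t[:,2]>90)&(t[:,2]<135)
    if k.sum()>5: print(n,'handle',k.sum(),np.percentile(t[k],[3,50,97],axis=0).round(1).tolist(),'yaw',-np.degrees(np.arctan(np.polyfit(t[k,1],t[k,0],1)[0])).round(1))
E
python3 tab.py
```

```text
12.5 tcp bay [-43.9  78.8] [-1.1  1.4  0.8]
side tab 19 [[-42.3, 55.3, 48.8], [-37.6, 61.3, 58.8], [-34.3, 65.2, 61.5]]
side handle 34 [[14.6, -16.5, 112.2], [18.0, 10.6, 120.8], [23.7, 33.0, 123.3]] yaw -4.0
wrist tab 1042 [[-51.8, 51.1, 45.6], [-50.5, 56.4, 54.4], [-41.7, 62.7, 58.9]]
```

Request:
apply_moves(
  increments=[
    {"delta_rot":[0,0,0],"offset":[0,-3.5,0],"fingers":255},
    {"delta_rot":[0,0,0],"offset":[0,-3.5,0],"fingers":255},
    {"delta_rot":[0,0,0],"offset":[0,-3.5,0],"fingers":255},
    {"delta_rot":[0,0,0],"offset":[0,-3.5,0],"fingers":255},
    {"delta_rot":[0,0,0],"offset":[0,-3.5,0],"fingers":255},
    {"delta_rot":[0,0,0],"offset":[0,-3.5,0],"fingers":255},
    {"delta_rot":[0,0,0],"offset":[0,-3.5,0],"fingers":255},
    {"delta_rot":[0,0,0],"offset":[0,-3.5,0],"fingers":255},
  ],
)

```text
time_s: 13.6
ee_pos: [536.3, 56.8, 38.0]
tool_rot: [180.0, 22.0, -175.0]
ft_force: [0.4, 3.9, 1.4]
finger_gap: -0.2
finger_force: 1.9
```

```bash
python3 tab.py
```

```text
13.6 tcp bay [-43.9  51.2] [0.4 3.9 1.4]
side tab 19 [[-42.1, 26.9, 49.4], [-38.3, 34.7, 58.8], [-34.6, 38.3, 62.1]]
side handle 39 [[16.1, -20.4, 113.7], [19.0, 8.5, 120.4], [24.1, 28.7, 123.5]] yaw -1.0
wrist tab 1041 [[-51.7, 23.5, 45.5], [-50.5, 28.8, 54.3], [-42.0, 34.9, 59.0]]
```

Request:
apply_moves(
  increments=[
    {"delta_rot":[0,0,0],"offset":[0,-1,0],"fingers":255},
    {"delta_rot":[0,0,0],"offset":[0,-1,0],"fingers":255},
    {"delta_rot":[0,0,0],"offset":[0,-1,0],"fingers":255},
    {"delta_rot":[0,0,0],"offset":[0,-1,0],"fingers":255},
    {"delta_rot":[0,0,0],"offset":[0,-1,0],"fingers":255},
    {"delta_rot":[0,0,0],"offset":[0,-1,0],"fingers":255},
    {"delta_rot":[0,0,0],"offset":[0,-1,0],"fingers":255},
    {"delta_rot":[0,0,0],"offset":[0,-1,0],"fingers":255},
  ],
)

```text
time_s: 14.7
ee_pos: [537.0, 48.5, 38.0]
tool_rot: [-180.0, 22.0, -175.0]
ft_force: [0.2, 3.8, -0.4]
finger_gap: -0.1
finger_force: 1.8
```

Request:
apply_moves(
  increments=[
    {"delta_rot":[0,0,0],"offset":[0,-0.7,0],"fingers":255},
    {"delta_rot":[0,0,0],"offset":[0,-0.7,0],"fingers":255},
  ],
)

```text
time_s: 14.95
ee_pos: [537.2, 47.1, 38.0]
tool_rot: [-180.0, 22.0, -175.0]
ft_force: [1.3, 3.5, -0.4]
finger_gap: -0.1
finger_force: 1.8
```

Request:
apply_moves(
  increments=[
    {"delta_rot":[0,0,0],"offset":[0,-0.6,0],"fingers":255},
    {"delta_rot":[0,0,0],"offset":[0,-0.6,0],"fingers":255},
  ],
)

```text
time_s: 15.2
ee_pos: [537.2, 46.0, 38.1]
tool_rot: [-180.0, 22.0, -175.0]
ft_force: [2.4, 3.4, -0.6]
finger_gap: -0.2
finger_force: 1.8
```

Request:
apply_moves(
  increments=[
    {"delta_rot":[0,0,0],"offset":[0,-0.5,0],"fingers":255},
    {"delta_rot":[0,0,0],"offset":[0,-0.5,0],"fingers":255},
  ],
)

```text
time_s: 15.45
ee_pos: [537.3, 45.0, 38.0]
tool_rot: [-180.0, 22.0, -175.0]
ft_force: [2.3, 3.3, -0.1]
finger_gap: 0.2
finger_force: 1.8
```

Request:
apply_moves(
  increments=[
    {"delta_rot":[0,0,0],"offset":[0,-0.5,0],"fingers":255},
    {"delta_rot":[0,0,0],"offset":[0,-0.5,0],"fingers":255},
  ],
)

```text
time_s: 15.7
ee_pos: [537.4, 44.1, 38.1]
tool_rot: [-180.0, 22.0, -175.0]
ft_force: [2.3, 4.8, -0.5]
finger_gap: -0.5
finger_force: 2.3
```

```bash
python3 tab.py
```

```text
15.7 tcp bay [-43.9  38.4] [ 2.3  4.8 -0.5]
side tab 17 [[-42.3, 15.4, 49.7], [-37.8, 20.9, 58.7], [-34.5, 25.5, 61.4]]
side handle 39 [[15.5, -34.0, 113.5], [19.0, -2.8, 120.5], [23.9, 16.3, 123.6]] yaw -0.2
wrist tab 1036 [[-51.7, 11.2, 45.5], [-50.5, 16.5, 54.4], [-42.0, 22.7, 58.9]]
```

Request:
apply_moves(
  increments=[
    {"delta_rot":[0,0,0],"offset":[0,-0.5,0],"fingers":255},
    {"delta_rot":[0,0,0],"offset":[0,0,0],"fingers":255},
  ],
)

```text
time_s: 16.05
ee_pos: [537.4, 44.1, 38.1]
tool_rot: [180.0, 22.0, -175.0]
ft_force: [2.6, 5.0, 0.6]
finger_gap: 0.1
finger_force: 2.7
```

Request:
apply_moves(
  increments=[
    {"delta_rot":[0,0,0],"offset":[0,-0.5,0],"fingers":255},
    {"delta_rot":[0,0,0],"offset":[0,0,0],"fingers":255},
  ],
)

```text
time_s: 16.3
ee_pos: [537.4, 44.1, 38.0]
tool_rot: [179.9, 22.0, -174.9]
ft_force: [2.3, 6.6, -0.5]
finger_gap: -0.0
finger_force: 3.3
```

The tab has stopped: over the last 1 mm of command only the force rose, from 3.4 to 6.6 N. So the divider is against the fence. Backing off and retreating.

Request:
apply_moves(
  increments=[
    {"delta_rot":[0,0,0],"offset":[0,3,0],"fingers":255},
    {"delta_rot":[0,0,0],"offset":[0,10,0],"fingers":255},
    {"delta_rot":[0,0,0],"offset":[0,20,0],"fingers":255},
    {"delta_rot":[0,0,0],"offset":[0,10,-30],"fingers":255},
    {"delta_rot":[0,0,0],"offset":[0,0,-50],"fingers":255},
    {"delta_rot":[0,0,0],"offset":[0,0,-60],"fingers":255},
    {"delta_rot":[0,0,0],"offset":[0,0,-60],"fingers":255},
    {"delta_rot":[0,0,0],"offset":[0,0,0],"fingers":255},
  ],
)

```text
time_s: 17.3
ee_pos: [460.6, 79.7, 229.0]
tool_rot: [-180.0, 22.6, -175.0]
ft_force: [-0.1, 0.4, 0.0]
finger_gap: -0.1
finger_force: 0.0
```

```bash
python3 tab.py; python3 - <<'E'
from h import *
a=snap('scene')[0]; a2=load('side')[0]; b=load('wrist')[0]
save('end',np.hstack([cv2.resize(a2[180:340,225:385],(400,400)),cv2.resize(b[:,120:520],(400,400))]))
E
```

```text
17.3 tcp bay [-117.4   80.6] [-0.1  0.4  0. ]
side tab 45 [[-51.6, 14.8, 46.5], [-44.1, 23.4, 58.0], [-35.1, 26.7, 62.4]]
side handle 36 [[15.9, -31.7, 113.8], [19.4, -4.4, 120.8], [23.2, 16.6, 123.0]] yaw 0.5
wrist tab 307 [[-52.9, 12.1, 46.1], [-46.4, 18.7, 55.8], [-34.2, 24.2, 57.2]]
wrist jaw 373 [[-4.0, 13.2, 15.8], [23.6, 21.5, 27.9], [73.2, 29.2, 29.1]]
wrist handle 237 [[14.7, -37.0, 110.4], [18.1, -5.6, 117.4], [22.5, 15.3, 119.0]] yaw 0.3
```

View pics/end.png

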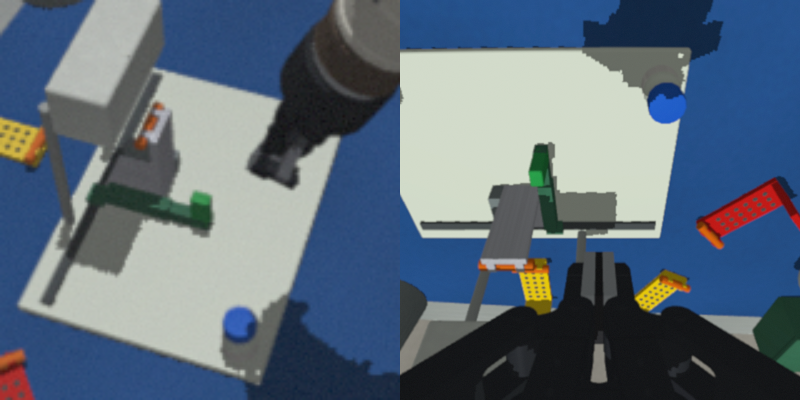

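The final pictures show the divider upright and square (yaw under 0.5°) between fence and jaw. The tab is at bay y of about 19, which matches a travel of 0.068. The pot hasn't moved and the arm is clear, so I'm handing in.

```bash
python3 -c "
from workcell import arm; print(arm.sign_off())"
```

```text
the job is handed in; nothing more can be done
None
```

The divider stands upright on its short leg, released and held square between the green clamp and the grey fence. The last push peaked at about 7 N, and the job was handed in at about 17.4 s with the arm clear.

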